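# Swap the reference standard into the analyser

### The job

The analyser needs its check: first set both bottles from the rack and the sample cup from the analyser's well aside on the flat tray, all three standing there together. Then take the metal reference standard from the middle of the rack and stand it flat inside the analyser's well, put the sample cup in the middle of the rack where the standard stood, and put each bottle back in the rack at the end it came from, in the place where it stood. Keep everything upright throughout, and leave it all standing still.

Things in the scene. Friction and masses are not known exactly. Their poses are not given: they have to be found in the camera images.
- round_bottle_mid (a point): Round white bottle with a narrower grey cap: body 46 mm in diameter and 100 mm high, cap 37 mm in diameter, 116 mm high over all, 110 to 220 g. The point is on its axis, 72 mm above its underside, a good height to hold it, between rack walls and cap, stands upright, its z axis up. It starts at one end of the rack; its start position is the place it must go back to.
- square_bottle_mid (a point): Square white bottle with a round grey cap: body 44 x 44 mm (sides along its x and y) and 100 mm high, cap 33 mm in diameter, 116 mm high over all, 110 to 220 g. The point is on its axis, 72 mm above its underside, a good height to hold it, between rack walls and cap, stands upright, its z axis up. It starts at the other end of the rack, its sides about parallel to the rack's; its start position is the place it must go back to.
- standard_mid (a point): Reference standard: solid aluminium cylinder with a flat top that carries a white round ceramic face, 52 mm in diameter, 52 mm high, 175 to 290 g. The point is its centre, 26 mm above its underside, stands upright, its z axis up. It starts in the middle of the rack, hemmed in by the rack's walls (7 mm off) and the bottles (about 12 mm off): fingers fit beside it only along the rack's length, once the bottles are out.
- cup_mid (a point): Sample cup: empty, open-topped aluminium cup, 52 mm outer diameter, 58 mm high, wall 4 mm, 110 g. The point is its centre, 29 mm above its underside, stands upright, its z axis up. It starts in the analyser's well.
- rack_middle (a point): Middle of the bottle rack, on its inner floor 4 mm above the table. The rack is a fixed steel trough, 206 mm long (its x axis) and 76 mm wide (its y axis); inside 196 x 66 mm; the two long walls are 5 mm thick and rise 40 mm above the inner floor, the end walls 10 mm. Places in a row along x: the middle one here, the bottles' about 61 mm to either side.
- well (a point): Centre of the analyser's well, on its floor, which is the flat top of the housing, 60 mm above the table. The well is a dark round collar of 66 mm inner and 76 mm outer diameter that stands 4 mm above the floor. The analyser is a fixed low white box with a blue band, 240 mm along its x axis, 150 mm along y; it reaches 70 mm from the well to -x and 170 mm to +x, and a phone lies on the top, its near edge about 80 mm from the well centre on the +x side.
- tray_floor (a point): Centre of the empty grey side tray, on its inner floor 4 mm above the table. The tray is fixed, 310 mm long (its x axis) and 130 mm wide (y axis), with walls 4 mm thick that rise 10 mm above the floor: room for three things in a row along x, about 90 mm apart.
There are look-alikes about, which are no part of the job. What is shaped like the part that bears square_bottle_mid but orange is not meant.

How it is judged:
On the way, in this order (a step that is already met when the one before it is completed fails the run):
1. both bottles and the cup stand on the side tray together (x of round_bottle_mid in the frame of tray_floor between -0.145 and 0.145 m and y of round_bottle_mid in the frame of tray_floor between -0.055 and 0.055 m and z of each of round_bottle_mid, square_bottle_mid in the frame of tray_floor below 0.078 m and angle between each of round_bottle_mid, square_bottle_mid, cup_mid's own z axis and vertical below 0.1 rad and x of square_bottle_mid in the frame of tray_floor between -0.145 and 0.145 m and y of square_bottle_mid in the frame of tray_floor between -0.055 and 0.055 m and x of cup_mid in the frame of tray_floor between -0.145 and 0.145 m and y of cup_mid in the frame of tray_floor between -0.055 and 0.055 m and z of cup_mid in the frame of tray_floor below 0.035 m), for 0.2 s.
2. the reference standard stands flat inside the well (horizontal distance between standard_mid and well below 0.009 m and z of standard_mid in the frame of well below 0.0285 m and angle between standard_mid's own z axis and vertical below 0.06 rad), for 0.2 s.
3. the cup stands in the middle of the rack (horizontal distance between cup_mid and rack_middle below 0.014 m and z of cup_mid in the frame of rack_middle below 0.034 m and angle between cup_mid's own z axis and vertical below 0.1 rad), for 0.2 s.
At the end, for the whole second after the job is handed in: The standard stands flat on the floor of the well, within 9 mm of its centre; the cup stands upright on the rack's floor within 14 mm of the middle place; each bottle stands upright within 15 mm of where it stood at the start; all four are released and at rest (all of step 2 and all of step 3 and distance of each of round_bottle_mid, square_bottle_mid from where it was at the start of the episode below 0.015 m and angle between each of round_bottle_mid, square_bottle_mid's own z axis and vertical below 0.1 rad and linear speed of each of round_bottle, square_bottle, standard, cup below 0.02 m/s); the robot touches nothing.
It fails at once if a bottle, the cup or the standard is tipped by more than about 30 degrees (angle between any of round_bottle_mid, square_bottle_mid, standard_mid, cup_mid's own z axis and vertical above 0.52 rad).
It also fails if it takes over 131 s, if anything falls off the work surface, if the arm or the gripper's body presses on something with over 40 N, if the wrist force passes 120 N, or if a joint passes its speed limit or range.

### The arm

A 6-joint arm with a two-finger parallel gripper is mounted at the origin on the work surface. World frame = base frame: x ahead of the robot, y to its left, z up, the work surface at z = 0. Lengths are in m, angles in rad, forces in N, time in s.
With the tool pointing down it reaches from about 0.3 to 0.825 m from the base axis. Payload 5.4 kg.
Tool frame: the origin (TCP) lies on the centre line of the jaws, within the pads' length; the fingertips stand 8 mm ahead of it and the grasp point (between the pads) lies 11 mm behind it; z points along the fingers, y is the line along which they close (so a half turn about z gives the same grasp; the last joint's range is limited). The gripper opens to 92 mm and grips with 3 to 60 N. Pads are 20 mm wide; open, the fingers measure 128 mm over their backs; the gripper's body (75 mm by 189 mm) begins 69 mm behind the grasp point.
Start: joints at [-1.383, 0.158, 1.597, -0, 1.386, -0.21], TCP at [0.223, -0.53, 0.223] pointing down, gripper open.
Joint ranges: [-2.91, 2.91], [-0.94, 2.29], [0.18, 2.7], [-1.29, 4.43], [0.17, 2.64], [-3, 3]. Speed limits (rad/s): [2.57, 2.57, 3.14, 3.14, 3.14, 3.14].

### API

Orientations are given as a unit quaternion [x, y, z, w].
In Python, from station import ctrl gives the robot as it stands. The module is installed in compiled form; this text tells all that it offers.
- The arm moves only by the shell command python3 -m pendant 'ROWS'. ROWS is JSON, a list of rows, each a list of 3 entries, a list of its own where there are three numbers: the turn, a rotation vector about the world's x, y, z in degrees, then the shift along the world's x, y, z in mm, then the gripper's target within -1 to 1 (shut at 1, half-way at 0, fully open at -1). A call has 1 to 10 rows; each row is the pose to reach, as a shift and turn from the pose commanded when the call began; what a row does not reach only later rows make up. A row lasts 1/10 s, in which the tool goes at most 50 mm and 8.59 degrees, less where a joint would pass 70% of its speed; a pose out of reach is approached as far as the arm can. A call with a gripper value outside its range is refused whole. The fingers move at their own pace and stop on an object; the grip force is fixed at half the most. Time passes only in rows, so rows that repeat a pose let the fingers close. It gives the time, the measured TCP pose, the force, the opening and the grip force at its end, in the units of the state.
- ctrl.get_state(): the state, without advancing time (a new reading comes with each control period).
- ctrl.camera(name): name is "scene" or "top"; returns a dict with "img" (400x640x3 uint8, red, green, blue), "depth" (400x640 float32, m along the optical axis (not along the pixel's ray), 0 where there is no reading), "fov_y" (degrees; the focal length in pixels is half the picture's height over the tangent of half this angle, whatever the lens; pixels are square), "cx", "cy" (the principal point, pixels), "extrinsics" (4x4, takes a point from camera to world coordinates). Camera axes: x right, y up, looking along -z (the intrinsics and any distortion apply to the point x, -y, -z); pixel columns grow to the right and rows downward; lengths in m; the calibration is good to about 2 mm. A picture is of the moment at which its call begins.
- ctrl.sign_off(): hands the job in; it is judged then, once.
Trained networks look in a picture, given as the dict that the camera call returned (one of the last four; its "shot" number tells which), for a name from the list of things; names that differ only in an ending like _2 or _b are one class to them, and where a whole thing is asked for, a point or a joint stands for the part that bears it (a point fixed in the world has none). Each returns a list of dicts, best first, with "score" (0 to 1); they miss things now and then, are a little off and sometimes report something else, mostly with a low value. They report only what shows in the picture. A call takes as long as a camera call. They do not tell look-alikes from the thing itself.
- ctrl.look_for(picture, label): "at" ([x, y, z] in m, in world coordinates, good to about 4 mm: the middle of the surface that is visible of it).
- ctrl.spot_point(picture, label): "at" ([x, y, z] in m, in world coordinates, good to about 4 mm: a listed point, or the origin of a listed thing).
The state is a dict: "time_s": time; "joint_pos": joint angles; "dq": joint speeds; "tau": joint torques, N m; "tcp_pos": TCP position; "orientation": TCP orientation; "contact_force": force on the tool from outside, world axes, zero at the start; "ft_torque": the same for the moment, N m; "opening": finger opening in m; "grip_force": force on a finger pad.
Only numpy, scipy, OpenCV 4.12 (cv2) and the standard library are available. Lean on these libraries where they do the work, as an engineer would, in place of code of your own. Each camera call takes 0.05 s, during which the arm holds its last target. There are 200 camera calls.

## Working session

There is one attempt and no reset: what is moved stays moved. The work goes in short steps, Python scripts to look and compute and a shell command to move; the robot and the scene stay as the last step left them, time stands still between calls to the robot, and variables do not carry over. Pictures are saved under pics/ and viewed, at most 14 in all, crops included, and the job is handed in when it is done.

```bash
mkdir -p pics; cat > h.py <<'E'
from station import ctrl
import numpy as np, cv2
def cloud(p):
    h,w=p["depth"].shape; f=h/2/np.tan(np.radians(p["fov_y"])/2)
    u,v=np.meshgrid(np.arange(w),np.arange(h)); d=p["depth"]
    c=np.stack([(u-p["cx"])/f*d,-(v-p["cy"])/f*d,-d,np.ones_like(d)],-1)
    return (c@np.array(p["extrinsics"]).T)[...,:3]
def save(p,n): cv2.imwrite("pics/"+n,cv2.cvtColor(p["img"],cv2.COLOR_RGB2BGR))
E
python3 - <<'E'
from h import *
s=ctrl.get_state(); print({k:np.round(s[k],3) for k in s})
for n in ("top","scene"):
    p=ctrl.camera(n); save(p,n+"0.png"); np.savez("/tmp/"+n,**{k:p[k] for k in p})
    print(n,[k for k in p],p["fov_y"],p["cx"],p["cy"]); print(np.round(p["extrinsics"],3))
    for l in "round_bottle_mid square_bottle_mid standard_mid cup_mid rack_middle well tray_floor".split():
        print(l,[(np.round(r["at"],3).tolist(),round(r["score"],2)) for r in ctrl.spot_point(p,l)[:3]])
E
```

```text
{'time_s': np.float64(0.0), 'joint_pos': array([-1.383,  0.159,  1.598, -0.   ,  1.386, -0.21 ]), 'dq': array([-0.   , -0.001, -0.002,  0.   ,  0.001, -0.   ]), 'tau': array([-0.0000e+00, -3.8556e+01, -3.2211e+01,  7.0000e-02,  3.8000e-02,
       -0.0000e+00]), 'tcp_pos': array([ 0.223, -0.53 ,  0.222]), 'orientation': array([ 0.98 ,  0.198,  0.   , -0.001]), 'contact_force': array([0.12 , 0.493, 0.039]), 'ft_torque': array([-0.013, -0.014,  0.017]), 'grip_force': np.float64(0.0), 'opening': np.float64(0.092)}
top ['img', 'depth', 'fov_y', 'cx', 'cy', 'extrinsics', 'shot'] 45.777164312243016 319.03664410402956 191.38757803615584
[[-0.01   0.997 -0.08   0.413]
 [-1.    -0.011 -0.017 -0.067]
 [-0.018  0.08   0.997  1.12 ]
 [ 0.     0.     0.     1.   ]]
round_bottle_mid [([0.42, -0.262, 0.073], 0.9)]
square_bottle_mid [([0.542, -0.284, 0.072], 0.91), ([0.555, -0.403, 0.073], 0.57)]
standard_mid [([0.484, -0.273, 0.03], 0.9), ([0.423, -0.266, 0.075], 0.49)]
cup_mid [([0.461, 0.276, 0.091], 0.92)]
rack_middle [([0.485, -0.279, 0.004], 0.57)]
well [([0.466, 0.276, 0.059], 0.64)]
tray_floor [([0.525, -0.018, 0.006], 0.84)]
scene ['img', 'depth', 'fov_y', 'cx', 'cy', 'extrinsics', 'shot'] 55.105893637583605 319.6079038010859 198.94363462159467
[[-0.344 -0.509  0.789  1.182]
 [ 0.939 -0.174  0.297  0.198]
 [-0.014  0.843  0.538  0.569]
 [ 0.     0.     0.     1.   ]]
round_bottle_mid [([0.425, -0.263, 0.077], 0.64), ([0.482, -0.273, 0.002], 0.47)]
square_bottle_mid [([0.556, -0.402, 0.075], 0.63), ([0.547, -0.285, 0.076], 0.61)]
standard_mid [([0.483, -0.271, 0.029], 0.73)]
cup_mid [([0.457, 0.273, 0.095], 0.74), ([0.426, -0.261, 0.073], 0.67), ([0.484, -0.274, 0.007], 0.53)]
rack_middle [([0.481, -0.27, 0.002], 0.8)]
well [([0.462, 0.271, 0.058], 0.61)]
tray_floor [([0.525, -0.021, 0.004], 0.72)]
```

View pics/top0.png

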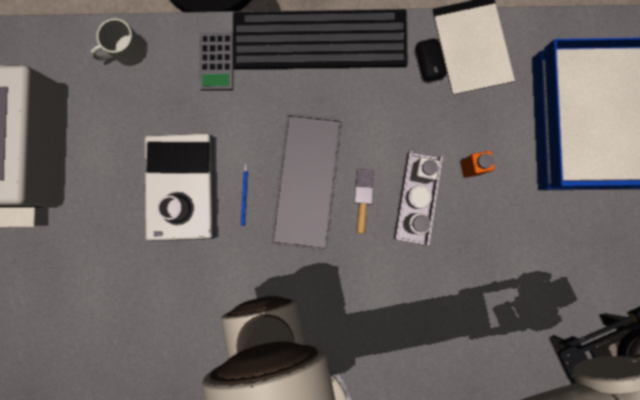

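View pics/scene0.png

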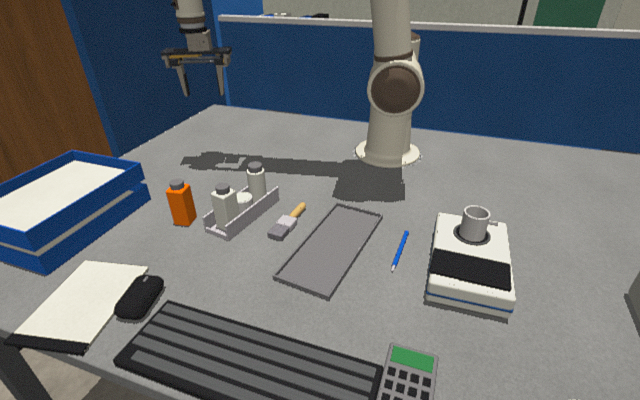

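```bash
python3 - <<'E'
from h import *
p=dict(np.load("/tmp/top.npz")); P=cloud(p); X,Y,Z=P[...,0],P[...,1],P[...,2]
def rect(m,n):
    q=P[m][:,:2]; c,s,a=cv2.minAreaRect((q*1000).astype(np.float32)); print(n,len(q),'ctr',np.round(c,1),'size',np.round(s,1),'ang',round(a,1),'med z',round(float(np.median(P[m][:,2])),4))
def near(x,y,r): return np.hypot(X-x,Y-y)<r
rect(near(.42,-.264,.04)&(Z>.106),'roundcap')
rect(near(.544,-.284,.04)&(Z>.106),'sqcap')
rect(near(.544,-.284,.04)&(Z>.092)&(Z<.106),'sqbody')
rect(near(.484,-.273,.035)&(Z>.049)&(Z<.065),'std')
rect(near(.484,-.273,.13)&(Z>.038)&(Z<.048)&(Y>-.345),'rackwalls')
rect(near(.462,.274,.04)&(Z>.108)&(Z<.13),'cup')
rect(near(.462,.274,.045)&(Z>.062)&(Z<.068),'collar')
rect(near(.462,.274,.25)&(Z>.05)&(Z<.062)&(Y>.1),'analyser')
rect(near(.525,-.02,.18)&(Z>.009)&(Z<.02)&(abs(Y+.02)<.12),'tray')
rect(near(.555,-.403,.04)&(Z>.092)&(Z<.106),'orange')
E
```

```text
roundcap 256 ctr [ 423.9 -264.5] size [35.3 35.8] ang 76.4 med z 0.1191
sqcap 204 ctr [ 540.3 -283.9] size [32.4 40.5] ang 57.4 med z 0.1188
sqbody 220 ctr [ 542.6 -285.8] size [44.3 44.7] ang 77.7 med z 0.1024
std 413 ctr [ 484.2 -275. ] size [48.9 50.4] ang 43.5 med z 0.0552
rackwalls 501 ctr [ 483.7 -276.5] size [ 77.  204.2] ang 79.7 med z 0.0428
cup 172 ctr [462.6 269.8] size [49.2 51.7] ang 0.5 med z 0.1161
collar 299 ctr [460.6 274.5] size [82.6 84.3] ang 27.1 med z 0.0642
analyser 4016 ctr [513.7 271.4] size [239.8 150.6] ang 1.9 med z 0.0586
tray 758 ctr [523.7 -53.4] size [200.6 310. ] ang 83.0 med z 0.0132
orange 219 ctr [ 555.7 -404.6] size [44.3 43.8] ang 9.7 med z 0.0986
```

The top view shows the round bottle at (418,222), the standard at (418,197), the square bottle at (428,168) and the cup at (172,207) in the well. The empty tray is around (307,180), the brush is between tray and rack, and the orange look-alike is at (482,162). The cup may have a handle in the scene view near (493,222), so I'll check that and refine the tray pose.

```bash
python3 - <<'E'
from h import *
s=cv2.imread("pics/scene0.png")[180:280,420:540]; t=cv2.imread("pics/top0.png")[180:240,140:220]
a=cv2.resize(s,(480,400),interpolation=cv2.INTER_CUBIC); b=cv2.resize(t,(320,240),interpolation=cv2.INTER_CUBIC)
o=np.zeros((400,800,3),np.uint8); o[:,:480]=a; o[:240,480:]=b; cv2.imwrite("pics/c0.png",o)
p=dict(np.load("/tmp/top.npz")); P=cloud(p); X,Y,Z=P[...,0],P[...,1],P[...,2]
m=(abs(X-.525)<.18)&(abs(Y+.02)<.09)&(Z>.008)&(Z<.022)
n,l,st,_=cv2.connectedComponentsWithStats(m.astype(np.uint8),connectivity=8)
for i in range(1,n):
    if st[i,4]>60:
        print(st[i],cv2.minAreaRect((P[l==i][:,:2]*1000).astype(np.float32)))
m=(np.hypot(X-.463,Y-.27)<.08)&(Z>.075)&(Z<.13)
print(cv2.minAreaRect((P[m][:,:2]*1000).astype(np.float32)))
q=dict(np.load("/tmp/scene.npz")); P=cloud(q); X,Y,Z=P[...,0],P[...,1],P[...,2]
m=(np.hypot(X-.463,Y-.27)<.08)&(Z>.075)&(Z<.13); print(P[m].min(0),P[m].max(0))
for zl in (.080,.095,.11): k=m&(abs(Z-zl)<.006); print(zl,P[k].min(0),P[k].max(0))
E
```

```text
[272 114  70 136 663] ((528.1958618164062, -18.88494110107422), (130.26402282714844, 310.6617736816406), 82.69588470458984)
((462.62335205078125, 269.77593994140625), (49.165855407714844, 51.78407287597656), 0.5430759191513062)
[0.4352481 0.2456561 0.0753228] [0.48983528 0.29697711 0.12126893]
0.08 [0.46605205 0.2456561  0.0753228 ] [0.48966828 0.29697711 0.08594592]
0.095 [0.43754686 0.2459419  0.08906215] [0.48925415 0.29650623 0.10096337]
0.11 [0.43729741 0.24591208 0.10404999] [0.48983528 0.29687369 0.11599305]
```

View pics/c0.png

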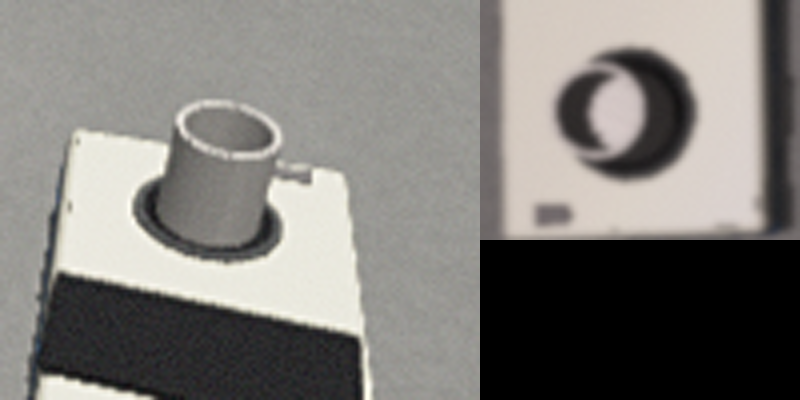

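The cup has no handle: the mark in the scene view is a label on the housing. Now I'll move above the round bottle.

```bash
python3 -m pendant '[[[0,0,-5],[25,35,0],-1],[[0,0,-11],[50,70,0],-1],[[0,0,-17],[80,105,0],-1],[[0,0,-23],[110,145,0],-1],[[0,0,-28],[140,185,0],-1],[[0,0,-33],[170,225,0],-1],[[0,0,-33],[190,250,0],-1],[[0,0,-33],[201,265,0],-1],[[0,0,-33],[201,265,0],-1],[[0,0,-33],[201,265,0],-1]]'
```

```text
time_s: 1.8
tcp_pos: [0.4236, -0.2653, 0.2226]
orientation: [0.996, -0.089, -0.0, 0.0]
contact_force: [0.8, 1.2, -0.8]
opening: 0.0915
grip_force: 0.0
```

```bash
python3 -m pendant '[[[0,0,0],[0,0,-35],-1],[[0,0,0],[0,0,-70],-1],[[0,0,0],[0,0,-105],-1],[[0,0,0],[0,0,-135],-1],[[0,0,0],[0,0,-150],-1],[[0,0,0],[0,0,-157],-1],[[0,0,0],[0,0,-157],-1],[[0,0,0],[0,0,-157],-1],[[0,0,0],[0,0,-157],0],[[0,0,0],[0,0,-157],1]]' && python3 -m pendant '[[[0,0,0],[0,0,0],1],[[0,0,0],[0,0,0],1],[[0,0,0],[0,0,0],1],[[0,0,0],[0,0,0],1],[[0,0,0],[0,0,0],1],[[0,0,0],[0,0,0],1],[[0,0,0],[0,0,0],1],[[0,0,0],[0,0,0],1]]'
```

```text
time_s: 2.8
tcp_pos: [0.4243, -0.2658, 0.0667]
orientation: [0.996, -0.089, 0.001, 0.001]
contact_force: [-0.3, -0.5, 0.0]
opening: 0.0781
grip_force: 0.0
time_s: 3.6
tcp_pos: [0.4238, -0.2649, 0.0656]
orientation: [0.996, -0.089, 0.0, -0.0]
contact_force: [1.0, 2.2, 1.5]
opening: 0.0454
grip_force: 29.9
```

```bash
python3 -m pendant '[[[0,0,0],[0,0,10],1],[[0,0,0],[0,0,30],1],[[0,0,0],[0,0,55],1],[[0,0,0],[1,10,72],1],[[0,0,0],[2,35,75],1],[[0,0,0],[4,70,75],1],[[0,0,0],[5,105,75],1],[[0,0,0],[6,140,75],1],[[0,0,0],[7,175,75],1],[[0,0,0],[8,205,75],1]]' && python3 -m pendant '[[[0,0,0],[1,25,0],1],[[0,0,0],[1,42,0],1],[[0,0,0],[1,52,0],1],[[0,0,0],[1,52,-20],1],[[0,0,0],[1,52,-45],1],[[0,0,0],[1,52,-62],1],[[0,0,0],[1,52,-70],1],[[0,0,0],[1,52,-74],1],[[0,0,0],[1,52,-74],1],[[0,0,0],[1,52,-74],1]]'
```

```text
time_s: 4.6
tcp_pos: [0.4314, -0.0587, 0.141]
orientation: [0.996, -0.089, 0.0, 0.0]
contact_force: [0.9, 0.1, -1.4]
opening: 0.0455
grip_force: 29.9
time_s: 5.6
tcp_pos: [0.4335, -0.0085, 0.0675]
orientation: [0.996, -0.089, 0.001, 0.0]
contact_force: [-0.5, -0.2, -2.3]
opening: 0.0456
grip_force: 29.9
```

```bash
python3 -m pendant '[[[0,0,0],[0,0,-1],1],[[0,0,0],[0,0,-1],0],[[0,0,0],[0,0,-1],-1],[[0,0,0],[0,0,-1],-1],[[0,0,0],[0,0,-1],-1],[[0,0,0],[0,0,-1],-1],[[0,0,0],[0,0,-1],-1],[[0,0,0],[0,0,-1],-1],[[0,0,0],[0,0,10],-1],[[0,0,0],[0,0,40],-1]]' && python3 -m pendant '[[[0,0,0],[0,0,35],-1],[[0,0,0],[0,0,70],-1],[[0,0,0],[10,-30,80],-1],[[0,0,0],[25,-70,80],-1],[[0,0,0],[45,-115,80],-1],[[0,0,0],[63,-160,80],-1],[[0,0,0],[80,-205,80],-1],[[0,0,0],[97,-245,80],-1],[[0,0,0],[109,-278,80],-1],[[0,0,0],[109,-278,80],-1]]'
```

```text
time_s: 6.6
tcp_pos: [0.4305, -0.0074, 0.1053]
orientation: [0.996, -0.089, -0.003, -0.001]
contact_force: [0.2, 0.4, 1.2]
opening: 0.0921
grip_force: 0.0
time_s: 7.6
tcp_pos: [0.5422, -0.2901, 0.1871]
orientation: [0.996, -0.091, 0.0, 0.001]
contact_force: [-0.7, 0.7, -0.3]
opening: 0.0917
grip_force: 0.0
```

```bash
python3 - <<'E'
from h import *
p=ctrl.camera("scene"); save(p,"s1.png"); print(np.round(ctrl.get_state()["tcp_pos"],4))
print(ctrl.spot_point(p,"round_bottle_mid")[:2])
E
```

```text
[ 0.5418 -0.2877  0.1869]
[{'at': [0.4324, -0.0055, 0.0783], 'score': 0.89}, {'at': [0.4823, -0.2738, 0.0011], 'score': 0.37}]
```

View pics/s1.png

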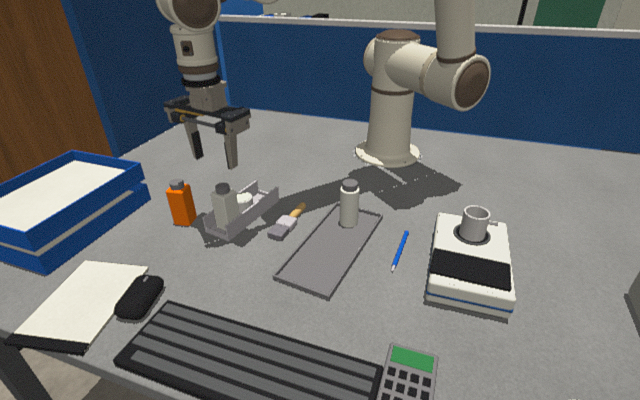

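The round bottle stands upright on the tray at (349,203). Next is the square one.

```bash
python3 -m pendant '[[[0,0,0],[0,0,0],-1],[[0,0,0],[0,0,-35],-1],[[0,0,0],[0,0,-70],-1],[[0,0,0],[0,0,-100],-1],[[0,0,0],[0,0,-115],-1],[[0,0,0],[0,0,-121],-1],[[0,0,0],[0,0,-121],-1],[[0,0,0],[0,0,-121],-1],[[0,0,0],[0,0,-121],0],[[0,0,0],[0,0,-121],1]]' && python3 -m pendant '[[[0,0,0],[0,0,0],1],[[0,0,0],[0,0,0],1],[[0,0,0],[0,0,0],1],[[0,0,0],[0,0,0],1],[[0,0,0],[0,0,0],1],[[0,0,0],[0,0,0],1],[[0,0,0],[0,0,0],1],[[0,0,0],[0,0,0],1]]'
```

```text
time_s: 8.7
tcp_pos: [0.5425, -0.2867, 0.0669]
orientation: [0.996, -0.089, 0.001, 0.001]
contact_force: [0.2, -0.2, 0.7]
opening: 0.078
grip_force: 0.0
time_s: 9.5
tcp_pos: [0.5417, -0.2859, 0.0656]
orientation: [0.996, -0.089, -0.0, -0.0]
contact_force: [-0.3, 1.5, 1.5]
opening: 0.0439
grip_force: 29.7
```

```bash
python3 -m pendant '[[[0,0,0],[0,0,10],1],[[0,0,0],[0,0,30],1],[[0,0,0],[0,0,55],1],[[0,0,0],[3,10,72],1],[[0,0,0],[11,35,75],1],[[0,0,0],[22,70,75],1],[[0,0,0],[33,105,75],1],[[0,0,0],[44,140,75],1],[[0,0,0],[54,175,75],1],[[0,0,0],[64,205,75],1]]' && python3 -m pendant '[[[0,0,0],[8,25,0],1],[[0,0,0],[13,40,0],1],[[0,0,0],[15,49,0],1],[[0,0,0],[15,49,-20],1],[[0,0,0],[15,49,-45],1],[[0,0,0],[15,49,-62],1],[[0,0,0],[15,49,-70],1],[[0,0,0],[15,49,-75],1],[[0,0,0],[15,49,-75],1],[[0,0,0],[15,49,-75],1]]' && python3 -m pendant '[[[0,0,0],[0,0,0],1],[[0,0,0],[0,0,0],0],[[0,0,0],[0,0,0],-1],[[0,0,0],[0,0,0],-1],[[0,0,0],[0,0,0],-1],[[0,0,0],[0,0,0],-1],[[0,0,0],[0,0,0],-1],[[0,0,0],[0,0,0],-1],[[0,0,0],[0,0,10],-1],[[0,0,0],[0,0,40],-1]]'
```

```text
time_s: 10.5
tcp_pos: [0.6059, -0.0785, 0.1409]
orientation: [0.996, -0.089, -0.0, -0.0]
contact_force: [-0.1, -0.1, -1.9]
opening: 0.0442
grip_force: 29.7
time_s: 11.5
tcp_pos: [0.6215, -0.0325, 0.0666]
orientation: [0.996, -0.089, 0.001, 0.0]
contact_force: [0.3, -0.2, -1.6]
opening: 0.0437
grip_force: 29.7
time_s: 12.5
tcp_pos: [0.6182, -0.0315, 0.1032]
orientation: [0.996, -0.089, -0.003, -0.001]
contact_force: [0.4, -0.6, -0.3]
opening: 0.0919
grip_force: 0.0
```

```bash
python3 -m pendant '[[[0,0,0],[0,0,35],-1],[[0,0,0],[0,0,70],-1],[[0,0,0],[-15,30,90],-1],[[0,0,0],[-35,68,95],-1],[[0,0,0],[-55,108,95],-1],[[0,0,0],[-77,148,95],-1],[[0,0,0],[-98,188,95],-1],[[0,0,0],[-118,228,95],-1],[[0,0,0],[-136,264,95],-1],[[0,0,0],[-150,290,95],-1]]' && python3 -m pendant '[[[0,0,0],[-8,12,0],-1],[[0,0,0],[-8,12,0],-1],[[0,0,0],[-8,12,0],-1]]'; python3 - <<'E'
from h import *
p=ctrl.camera("top"); save(p,"t2.png"); P=cloud(p); X,Y,Z=P[...,0],P[...,1],P[...,2]
print(np.round(ctrl.get_state()["tcp_pos"],4))
for x,y,n in((.433,-.008,'round'),(.621,-.032,'sq')):
    m=(np.hypot(X-x,Y-y)<.04)&(Z>.106)&(Z<.135); print(n,cv2.minAreaRect((P[m][:,:2]*1000).astype(np.float32)))
E
```

```text
time_s: 13.5
tcp_pos: [0.4695, 0.26, 0.2016]
orientation: [0.996, -0.088, 0.001, -0.0]
contact_force: [0.5, 0.0, 0.5]
opening: 0.0917
grip_force: 0.0
time_s: 13.8
tcp_pos: [0.4633, 0.2692, 0.2009]
orientation: [0.996, -0.089, 0.0, 0.0]
contact_force: [0.0, -0.6, 0.7]
opening: 0.0917
grip_force: 0.0
[0.4635 0.2688 0.2008]
round ((432.04742431640625, -9.620195388793945), (36.98896026611328, 37.88933181762695), 29.347562789916992)
sq ((620.7345581054688, -36.0641975402832), (36.34547805786133, 36.01947021484375), 76.87908172607422)
```

```bash
python3 -m pendant '[[[0,0,0],[0,1,-30],-1],[[0,0,0],[0,1,-65],-1],[[0,0,0],[0,1,-90],-1],[[0,0,0],[0,1,-105],-1],[[0,0,0],[0,1,-112],-1],[[0,0,0],[0,1,-112],-1],[[0,0,0],[0,1,-112],-1],[[0,0,0],[0,1,-112],0],[[0,0,0],[0,1,-112],1],[[0,0,0],[0,1,-112],1]]' && python3 -m pendant '[[[0,0,0],[0,0,0],1],[[0,0,0],[0,0,0],1],[[0,0,0],[0,0,0],1],[[0,0,0],[0,0,0],1],[[0,0,0],[0,0,0],1],[[0,0,0],[0,0,0],1],[[0,0,0],[0,0,0],1]]'
```

```text
time_s: 14.85
tcp_pos: [0.4631, 0.2711, 0.0893]
orientation: [0.996, -0.089, 0.001, -0.0]
contact_force: [-0.1, 0.5, 0.1]
opening: 0.07
grip_force: 0.0
time_s: 15.55
tcp_pos: [0.4628, 0.2711, 0.0887]
orientation: [0.996, -0.089, 0.0, -0.0]
contact_force: [-0.9, 0.9, -0.0]
opening: 0.0505
grip_force: 30.0
```

```bash
python3 -m pendant '[[[0,0,0],[0,0,10],1],[[0,0,0],[0,0,30],1],[[0,0,0],[2,-8,45],1],[[0,0,0],[8,-35,50],1],[[0,0,0],[16,-72,50],1],[[0,0,0],[24,-110,50],1],[[0,0,0],[33,-150,50],1],[[0,0,0],[42,-190,50],1],[[0,0,0],[51,-230,50],1],[[0,0,0],[58,-262,50],1]]' && python3 -m pendant '[[[0,0,0],[4,-18,0],1],[[0,0,0],[6,-28,0],1],[[0,0,0],[6,-28,-20],1],[[0,0,0],[6,-28,-50],1],[[0,0,0],[6,-28,-75],1],[[0,0,0],[6,-28,-93],1],[[0,0,0],[6,-28,-101],1],[[0,0,0],[6,-28,-105],1],[[0,0,0],[6,-28,-105],1],[[0,0,0],[6,-28,-105],1]]'; python3 - <<'E'
from h import *
p=ctrl.camera("scene"); save(p,"s3.png")
t=ctrl.camera("top"); P=cloud(t); X,Y,Z=P[...,0],P[...,1],P[...,2]
np.savez("/tmp/top3",**t); print(np.round(ctrl.get_state()["tcp_pos"],4))
E
```

```text
time_s: 16.55
tcp_pos: [0.521, 0.006, 0.1394]
orientation: [0.996, -0.09, 0.0, 0.0]
contact_force: [0.6, -0.0, -1.1]
opening: 0.0508
grip_force: 30.0
time_s: 17.55
tcp_pos: [0.5276, -0.0193, 0.0348]
orientation: [0.996, -0.089, 0.001, 0.0]
contact_force: [0.5, 0.4, -1.5]
opening: 0.0504
grip_force: 30.0
[ 0.5276 -0.0193  0.0347]
```

View pics/s3.png

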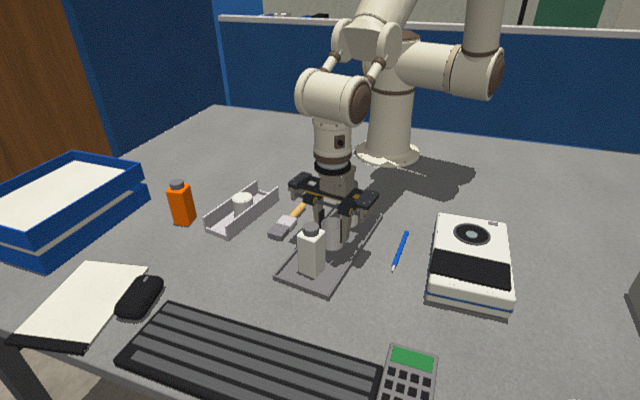

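The cup stands between the two bottles; the standard in the rack is at (243,201) and the well is clear at (473,233). I'll release, rise, and measure the well and the standard.

```bash
python3 -m pendant '[[[0,0,0],[0,0,-1],1],[[0,0,0],[0,0,-1],0],[[0,0,0],[0,0,-1],-1],[[0,0,0],[0,0,-1],-1],[[0,0,0],[0,0,-1],-1],[[0,0,0],[0,0,-1],-1],[[0,0,0],[0,0,-1],-1],[[0,0,0],[0,0,-1],-1],[[0,0,0],[0,0,5],-1],[[0,0,0],[0,0,25],-1]]' && python3 -m pendant '[[[0,0,0],[0,0,30],-1],[[0,0,0],[0,0,70],-1],[[0,0,0],[0,0,110],-1],[[0,0,8],[0,-25,135],-1],[[0,0,16],[-5,-55,140],-1],[[0,0,24],[-12,-90,140],-1],[[0,0,32],[-20,-130,140],-1],[[0,0,40],[-27,-165,140],-1],[[0,0,48],[-34,-200,140],-1],[[0,0,56],[-40,-230,140],-1]]' && python3 -m pendant '[[[0,0,8],[-2,-15,0],-1],[[0,0,16],[-4,-26,0],-1],[[0,0,24],[-4,-26,0],-1],[[0,0,32],[-4,-26,0],-1],[[0,0,34],[-4,-26,0],-1],[[0,0,34],[-4,-26,0],-1]]'; python3 - <<'E'
from h import *
s=ctrl.get_state(); print(np.round(s["tcp_pos"],4),np.round(s["orientation"],4))
for n in("top","scene"):
  p=ctrl.camera(n); np.savez("/tmp/%s4"%n,**p); save(p,n+"4.png")
  P=cloud(p); X,Y,Z=P[...,0],P[...,1],P[...,2]; g=p["img"].mean(-1)
  def r(x,y,R,a,b,k=None):
    m=(np.hypot(X-x,Y-y)<R)&(Z>a)&(Z<b)
    if k is not None:m&=k
    q=P[m][:,:2]*1000
    return np.round(q.mean(0),1),[np.round(v,1).tolist() if i<2 else round(v,1) for i,v in enumerate(cv2.minAreaRect(q.astype(np.float32)))],round(float(np.median(P[m][:,2])),4)
  print(n)
  for nm,a in dict(round=(.433,-.008,.04,.107,.135),sq=(.621,-.032,.04,.107,.135),cup=(.528,-.019,.04,.052,.08),std=(.484,-.275,.033,.05,.07),collar=(.463,.27,.05,.055,.07,g<110)).items():
    try: print(nm,r(*a))
    except Exception as e: print(nm,'none')
  for l in("well","standard_mid","cup_mid"): print(l,[(np.round(v["at"],4).tolist(),round(v["score"],2)) for v in ctrl.spot_point(p,l)[:2]])
E
```

```text
time_s: 18.65
tcp_pos: [0.5249, -0.0187, 0.0573]
orientation: [0.996, -0.089, -0.002, -0.0]
contact_force: [-0.4, -0.2, -0.3]
opening: 0.092
grip_force: 0.0
time_s: 19.65
tcp_pos: [0.4862, -0.2509, 0.1992]
orientation: [0.92, 0.391, 0.0, 0.0]
contact_force: [0.3, 0.2, -0.2]
opening: 0.0921
grip_force: 0.0
time_s: 20.25
tcp_pos: [0.4827, -0.2751, 0.199]
orientation: [0.767, 0.641, 0.0, 0.0]
contact_force: [0.1, -0.3, 0.2]
opening: 0.0921
grip_force: 0.0
[ 0.4827 -0.2751  0.199 ] [7.672e-01 6.414e-01 0.000e+00 2.000e-04]
top
round (array([433. , -10.1]), [[433.2, -9.8], [36.1, 33.8], 89.4], 0.119)
sq (array([620.7, -35. ]), [[622.5, -35.4], [31.7, 35.1], 75.0], 0.1189)
cup (array([526.2, -21.3]), [[526.4, -21.7], [49.8, 50.1], 88.9], 0.0609)
std (array([ 495.1, -269.1]), [[487.9, -277.5], [49.9, 27.8], 54.5], 0.0562)
collar (array([464.1, 271.7]), [[464.2, 271.0], [72.1, 71.8], 64.7], 0.0601)
well [([0.4654, 0.2751, 0.0621], 0.62)]
standard_mid [([0.4855, -0.2738, 0.0293], 0.47)]
cup_mid [([0.5241, -0.0142, 0.0334], 0.97)]
scene
round (array([438.8,  -6.9]), [[433.8, -8.1], [37.2, 37.0], 45.1], 0.121)
sq (array([626.3, -31.4]), [[622.9, -32.8], [32.9, 33.3], 80.1], 0.1209)
cup (array([527.3, -18.9]), [[526.7, -20.1], [52.3, 49.3], 18.0], 0.0605)
std (array([ 488.7, -271.5]), [[486.8, -272.9], [47.4, 50.1], 15.5], 0.0581)
collar (array([464.7, 272.3]), [[464.9, 270.6], [72.4, 71.3], 21.6], 0.0627)
well [([0.4624, 0.2726, 0.0617], 0.87)]
standard_mid [([0.4858, -0.2714, 0.0313], 0.71)]
cup_mid [([0.5207, -0.0181, 0.038], 0.59)]
```

```bash
python3 -m pendant '[[[0,0,0],[2,1,-30],-1],[[0,0,0],[2,1,-70],-1],[[0,0,0],[2,1,-110],-1],[[0,0,0],[2,1,-145],-1],[[0,0,0],[2,1,-165],-1],[[0,0,0],[2,1,-174],-1],[[0,0,0],[2,1,-174],-1],[[0,0,0],[2,1,-174],-1],[[0,0,0],[2,1,-174],0],[[0,0,0],[2,1,-174],1]]' && python3 -m pendant '[[[0,0,0],[0,0,0],1],[[0,0,0],[0,0,0],1],[[0,0,0],[0,0,0],1],[[0,0,0],[0,0,0],1],[[0,0,0],[0,0,0],1],[[0,0,0],[0,0,0],1],[[0,0,0],[0,0,0],1],[[0,0,0],[0,0,0],1]]'; python3 - <<'E'
from h import *
print(np.round(ctrl.get_state()["tcp_pos"],4))
E
```

```text
time_s: 21.65
tcp_pos: [0.4856, -0.2748, 0.026]
orientation: [0.767, 0.641, 0.0, 0.001]
contact_force: [-0.0, 0.0, 0.1]
opening: 0.0781
grip_force: 0.0
time_s: 22.45
tcp_pos: [0.4846, -0.2741, 0.0247]
orientation: [0.767, 0.641, -0.0, -0.0]
contact_force: [-2.0, 1.5, 4.3]
opening: 0.0518
grip_force: 30.0
[ 0.4846 -0.2741  0.0247]
```

```bash
python3 -m pendant '[[[0,0,0],[0,0,10],1],[[0,0,0],[0,0,30],1],[[0,0,0],[0,0,60],1],[[0,0,0],[0,0,95],1],[[0,0,0],[0,0,125],1],[[0,0,0],[0,5,138],1],[[0,0,0],[0,25,140],1],[[0,0,0],[-1,55,140],1],[[0,0,0],[-3,90,140],1],[[0,0,0],[-4,125,140],1]]' && python3 -m pendant '[[[0,0,0],[-1,37,0],1],[[0,0,0],[-2,75,0],1],[[0,0,0],[-4,113,0],1],[[0,0,0],[-6,151,0],1],[[0,0,0],[-8,190,0],1],[[0,0,0],[-10,230,0],1],[[0,0,0],[-12,270,0],1],[[0,0,0],[-13,310,0],1],[[0,0,0],[-14,345,0],1],[[0,0,0],[-15,375,0],1]]' && python3 -m pendant '[[[0,0,0],[-1,25,0],1],[[0,0,0],[-1,40,0],1],[[0,0,0],[-1,45,0],1],[[0,0,0],[-1,45,0],1],[[0,0,0],[-1,45,0],1]]'; python3 - <<'E'
from h import *
s=ctrl.get_state(); print(np.round(s["tcp_pos"],4),np.round(s["orientation"],4),s["grip_force"])
p=ctrl.camera("scene"); save(p,"s5.png"); P=cloud(p)
t=s["tcp_pos"]; m=(np.hypot(P[...,0]-t[0],P[...,1]-t[1])<.05)&(P[...,2]>t[2]-.03)&(P[...,2]<t[2]-.012)
q=P[m]; print(len(q),q.min(0),q.max(0))
# circle fit on side surface
from scipy.optimize import least_squares
f=least_squares(lambda c:np.hypot(q[:,0]-c[0],q[:,1]-c[1])-.026,t[:2],loss="soft_l1",f_scale=.002); print(f.x)
E
```

```text
time_s: 23.45
tcp_pos: [0.4789, -0.1458, 0.1621]
orientation: [0.767, 0.641, -0.0, -0.002]
contact_force: [-0.3, -0.4, -1.3]
opening: 0.0516
grip_force: 30.0
time_s: 24.45
tcp_pos: [0.4626, 0.2285, 0.1621]
orientation: [0.767, 0.642, -0.002, -0.001]
contact_force: [0.3, 0.1, -2.1]
opening: 0.0515
grip_force: 30.0
time_s: 24.95
tcp_pos: [0.4645, 0.2701, 0.1641]
orientation: [0.767, 0.641, -0.001, 0.0]
contact_force: [0.1, -0.2, -2.0]
opening: 0.0517
grip_force: 30.0
[0.4645 0.2701 0.1641] [ 7.674e-01  6.411e-01 -5.000e-04  0.000e+00] 29.99933749437332
74 [0.46748897 0.24344177 0.14441257] [0.49159163 0.29400243 0.15211226]
[0.4636843  0.26930328]
```

View pics/s5.png

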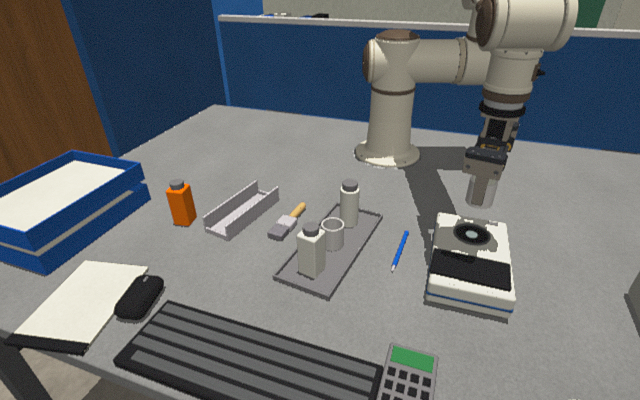

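The standard is held upright at (481,190), just behind the camera's line to the well at (473,233). The fit calls for about +1 mm in both x and y. Lowering now.

```bash
python3 -m pendant '[[[0,0,0],[1,1,-15],1],[[0,0,0],[1,1,-35],1],[[0,0,0],[1,1,-55],1],[[0,0,0],[1,1,-68],1],[[0,0,0],[1,1,-76],1],[[0,0,0],[1,1,-80],1],[[0,0,0],[1,1,-82],1],[[0,0,0],[1,1,-83],1],[[0,0,0],[1,1,-84],1],[[0,0,0],[1,1,-84],1]]'; python3 - <<'E'
from h import *
s=ctrl.get_state(); print(np.round(s["tcp_pos"],4),np.round(s["contact_force"],1))
E
```

```text
time_s: 26.0
tcp_pos: [0.466, 0.272, 0.081]
orientation: [0.767, 0.641, 0.0, 0.0]
contact_force: [-0.4, 0.7, -2.1]
opening: 0.0514
grip_force: 30.0
[0.466 0.272 0.081] [-0.4  0.7 -2.1]
```

```bash
python3 -m pendant '[[[0,0,0],[0,0,-1],1],[[0,0,0],[0,0,-1],1],[[0,0,0],[0,0,-1],0],[[0,0,0],[0,0,-1],-1],[[0,0,0],[0,0,-1],-1],[[0,0,0],[0,0,-1],-1],[[0,0,0],[0,0,-1],-1],[[0,0,0],[0,0,-1],-1],[[0,0,0],[0,0,5],-1],[[0,0,0],[0,0,25],-1]]' && python3 -m pendant '[[[0,0,-8],[0,0,30],-1],[[0,0,-16],[0,0,70],-1],[[0,0,-24],[10,-20,85],-1],[[0,0,-32],[17,-55,85],-1],[[0,0,-40],[24,-90,85],-1],[[0,0,-48],[31,-130,85],-1],[[0,0,-56],[38,-170,85],-1],[[0,0,-64],[45,-210,85],-1],[[0,0,-72],[52,-245,85],-1],[[0,0,-80],[58,-270,85],-1]]' && python3 -m pendant '[[[0,0,-8],[3,-14,0],-1],[[0,0,-10],[4,-21,0],-1],[[0,0,-10],[4,-21,0],-1],[[0,0,-10],[4,-21,0],-1]]'; python3 - <<'E'
from h import *
from scipy.optimize import least_squares
s=ctrl.get_state(); print(np.round(s["tcp_pos"],4),np.round(s["orientation"],4))
for n in("top","scene"):
  p=ctrl.camera(n); save(p,n+"6.png"); P=cloud(p); X,Y,Z=P[...,0],P[...,1],P[...,2]; g=p["img"].mean(-1)
  m=(np.hypot(X-.465,Y-.271)<.04)&(Z>.1)&(Z<.125); q=P[m]
  print(n,'std',[np.round(v,1) for v in cv2.minAreaRect((q[:,:2]*1000).astype(np.float32))],q[:,2].mean(),q[:,2].std())
  m=(np.hypot(X-.465,Y-.271)<.05)&(Z>.054)&(Z<.07)&(g<110); print('collar',[np.round(v,1) for v in cv2.minAreaRect((P[m][:,:2]*1000).astype(np.float32))])
  for l in("well","standard_mid","cup_mid","rack_middle"): print(l,[(np.round(v["at"],4).tolist(),round(v["score"],2)) for v in ctrl.spot_point(p,l)[:2]])
E
```

```text
time_s: 27.0
tcp_pos: [0.4641, 0.2714, 0.1042]
orientation: [0.767, 0.641, -0.002, -0.001]
contact_force: [0.2, -0.3, -0.8]
opening: 0.0919
grip_force: 0.0
time_s: 28.0
tcp_pos: [0.524, -0.0004, 0.1912]
orientation: [1.0, -0.005, 0.0, 0.0]
contact_force: [0.2, -0.2, -0.3]
opening: 0.0919
grip_force: 0.0
time_s: 28.4
tcp_pos: [0.5276, -0.0184, 0.1907]
orientation: [0.996, -0.088, -0.0, -0.0]
contact_force: [0.0, 1.0, -0.1]
opening: 0.0916
grip_force: 0.0
[ 0.5276 -0.0184  0.1907] [ 9.962e-01 -8.760e-02 -0.000e+00 -2.000e-04]
top std [array([467.3, 268.8]), array([51. , 49.6]), np.float64(89.1)] 0.11089200501410063 0.0023977242583147155
collar [array([461.6, 263.2]), array([56.3, 72.9]), np.float64(70.3)]
well [([0.4652, 0.2754, 0.06], 0.73), ([0.5227, -0.0164, 0.0333], 0.65)]
standard_mid [([0.465, 0.2694, 0.0858], 0.72)]
cup_mid [([0.5231, -0.0157, 0.0371], 0.6)]
rack_middle [([0.4833, -0.2785, 0.0046], 0.59)]
scene std [array([467.8, 270.5]), array([50.7, 50.1]), np.float64(7.3)] 0.11147146960629277 0.0041879327296440545
collar [array([472.3, 271.5]), array([70.8, 56.5]), np.float64(88.8)]
well [([0.4651, 0.2721, 0.0595], 0.78), ([0.526, -0.0189, 0.0057], 0.41)]
standard_mid [([0.4678, 0.273, 0.0852], 0.94)]
cup_mid [([0.5232, -0.0169, 0.0366], 0.63)]
rack_middle [([0.4816, -0.2726, 0.0039], 0.96)]
```

The standard sits about 3 mm from the well centre, with its top at 112 mm, so it is flat inside the collar. Now the cup.

```bash
python3 -m pendant '[[[0,0,0],[0,-1,-30],-1],[[0,0,0],[0,-1,-70],-1],[[0,0,0],[0,-1,-105],-1],[[0,0,0],[0,-1,-135],-1],[[0,0,0],[0,-1,-150],-1],[[0,0,0],[0,-1,-157],-1],[[0,0,0],[0,-1,-157],-1],[[0,0,0],[0,-1,-157],-1],[[0,0,0],[0,-1,-157],0],[[0,0,0],[0,-1,-157],1]]' && python3 -m pendant '[[[0,0,0],[0,0,0],1],[[0,0,0],[0,0,0],1],[[0,0,0],[0,0,0],1],[[0,0,0],[0,0,0],1],[[0,0,0],[0,0,0],1],[[0,0,0],[0,0,0],1],[[0,0,0],[0,0,0],1],[[0,0,0],[0,0,0],1]]'
```

```text
time_s: 29.9
tcp_pos: [0.5286, -0.0203, 0.0347]
orientation: [0.996, -0.089, 0.001, 0.0]
contact_force: [0.1, 0.4, 0.3]
opening: 0.078
grip_force: 0.0
time_s: 30.7
tcp_pos: [0.5278, -0.02, 0.0337]
orientation: [0.996, -0.089, 0.0, -0.0]
contact_force: [-0.9, 0.7, 2.6]
opening: 0.0507
grip_force: 29.9
```

```bash
python3 -m pendant '[[[0,0,0],[0,0,10],1],[[0,0,0],[0,0,30],1],[[0,0,0],[0,0,65],1],[[0,0,0],[0,0,100],1],[[0,0,5],[-2,-12,118],1],[[0,0,13],[-8,-40,120],1],[[0,0,21],[-15,-75,120],1],[[0,0,29],[-21,-110,120],1],[[0,0,37],[-27,-145,120],1],[[0,0,45],[-33,-180,120],1]]' && python3 -m pendant '[[[0,0,8],[-5,-32,0],1],[[0,0,16],[-9,-57,0],1],[[0,0,24],[-11,-70,0],1],[[0,0,32],[-11,-74,0],1],[[0,0,40],[-11,-74,0],1],[[0,0,45],[-11,-74,0],1],[[0,0,45],[-11,-74,0],1],[[0,0,45],[-11,-74,0],1],[[0,0,45],[-11,-74,0],1]]'; python3 - <<'E'
from h import *
s=ctrl.get_state(); print(np.round(s["tcp_pos"],4),np.round(s["orientation"],4),s["grip_force"])
for n in("top","scene"):
  p=ctrl.camera(n); save(p,n+"7.png"); P=cloud(p); X,Y,Z=P[...,0],P[...,1],P[...,2]
  m=(np.hypot(X-.484,Y+.275)<.12)&(Z>.036)&(Z<.05); print(n,m.sum(),[np.round(v,1) for v in cv2.minAreaRect((P[m][:,:2]*1000).astype(np.float32))])
E
```

```text
time_s: 31.7
tcp_pos: [0.4942, -0.2015, 0.1541]
orientation: [0.953, 0.302, 0.0, 0.0]
contact_force: [0.1, -0.6, -1.6]
opening: 0.0509
grip_force: 29.9
time_s: 32.6
tcp_pos: [0.4837, -0.274, 0.1537]
orientation: [0.768, 0.641, -0.0, 0.0]
contact_force: [-0.2, -0.1, -0.8]
opening: 0.0506
grip_force: 29.9
[ 0.4837 -0.274   0.1537] [ 0.7676  0.6409 -0.      0.    ] 29.907587767811492
top 136 [array([ 502.3, -257.6]), array([168.5,  54.9]), np.float64(15.6)]
scene 542 [array([ 483.2, -274.7]), array([ 79.3, 209.3]), np.float64(79.6)]
```

View pics/scene7.png

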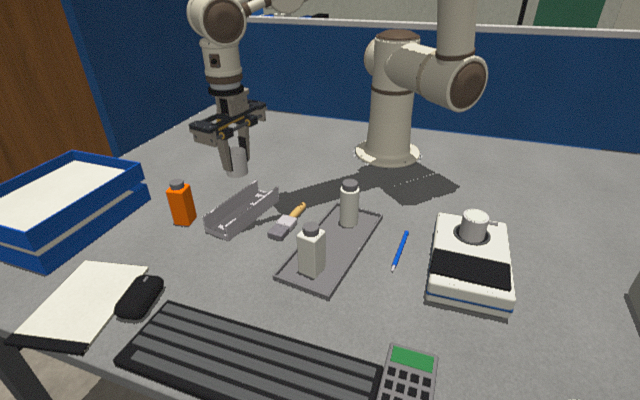

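The cup hangs upright over the rack middle at (237,163), the standard is in the well at (474,226), and the scene view puts the rack centre at (483,-275) mm. Lowering.

```bash
python3 -m pendant '[[[0,0,0],[0,0,-20],1],[[0,0,0],[0,0,-50],1],[[0,0,0],[0,0,-80],1],[[0,0,0],[0,0,-102],1],[[0,0,0],[0,0,-112],1],[[0,0,0],[0,0,-117],1],[[0,0,0],[0,0,-119],1],[[0,0,0],[0,0,-120],1],[[0,0,0],[0,0,-120],1],[[0,0,0],[0,0,-120],1]]' && python3 -m pendant '[[[0,0,0],[0,0,-1],1],[[0,0,0],[0,0,-1],0],[[0,0,0],[0,0,-1],-1],[[0,0,0],[0,0,-1],-1],[[0,0,0],[0,0,-1],-1],[[0,0,0],[0,0,-1],-1],[[0,0,0],[0,0,-1],-1],[[0,0,0],[0,0,-1],-1],[[0,0,0],[0,0,5],-1],[[0,0,0],[0,0,25],-1]]' && python3 -m pendant '[[[0,0,0],[0,0,35],-1],[[0,0,0],[0,0,75],-1],[[0,0,-8],[0,0,115],-1],[[0,0,-16],[0,0,130],-1],[[0,0,-24],[0,0,130],-1]]'; python3 - <<'E'
from h import *
s=ctrl.get_state(); print(np.round(s["tcp_pos"],4),np.round(s["orientation"],4),s["grip_force"])
p=ctrl.camera("scene"); save(p,"s8.png"); P=cloud(p); X,Y,Z=P[...,0],P[...,1],P[...,2]
for nm,a in dict(round=(.433,-.008,.04,.107,.135),sq=(.621,-.032,.04,.107,.135),cup=(.484,-.275,.04,.052,.08),std=(.467,.27,.04,.1,.125)).items():
  m=(np.hypot(X-a[0],Y-a[1])<a[2])&(Z>a[3])&(Z<a[4]); print(nm,m.sum(),[np.round(v,1) for v in cv2.minAreaRect((P[m][:,:2]*1000).astype(np.float32))],np.percentile(Z[m],90))
E
```

```text
time_s: 33.7
tcp_pos: [0.4842, -0.2745, 0.0345]
orientation: [0.767, 0.641, 0.0, 0.001]
contact_force: [-0.8, -0.5, -0.4]
opening: 0.0506
grip_force: 29.9
time_s: 34.7
tcp_pos: [0.4823, -0.2729, 0.0572]
orientation: [0.767, 0.641, -0.0, -0.002]
contact_force: [0.5, -0.6, 0.1]
opening: 0.0916
grip_force: 0.0
time_s: 35.2
tcp_pos: [0.4855, -0.2756, 0.1931]
orientation: [0.885, 0.465, 0.001, 0.004]
contact_force: [0.6, -0.1, -0.1]
opening: 0.0918
grip_force: 0.0
[ 0.4855 -0.2756  0.1931] [0.8851 0.4654 0.0013 0.0036] 0.0
round 177 [array([433.6,  -8. ]), array([36.2, 35.7]), np.float64(73.2)] 0.12265804125414412
sq 219 [array([623.1, -33.1]), array([32.8, 31.7]), np.float64(68.1)] 0.12239454769756095
cup 199 [array([ 485.3, -277.2]), array([51. , 51.1]), np.float64(5.1)] 0.06438691916406813
std 419 [array([468.3, 271.7]), array([49.1, 52. ]), np.float64(25.3)] 0.11486969724132677
```

```bash
python3 -m pendant '[[[0,0,-8],[-3,20,0],-1],[[0,0,-16],[-10,55,0],-1],[[0,0,-24],[-17,95,0],-1],[[0,0,-32],[-25,135,0],-1],[[0,0,-40],[-33,175,0],-1],[[0,0,-48],[-40,215,0],-1],[[0,0,-56],[-47,248,0],-1],[[0,0,-64],[-50,266,0],-1],[[0,0,-66],[-50,266,0],-1],[[0,0,-66],[-50,266,0],-1]]'; python3 - <<'E'
from h import *
s=ctrl.get_state(); print(np.round(s["tcp_pos"],4),np.round(s["orientation"],4))
E
```

```text
time_s: 36.25
tcp_pos: [0.4334, -0.0075, 0.1885]
orientation: [0.996, -0.087, -0.0, -0.0]
contact_force: [0.3, -0.3, -0.1]
opening: 0.0922
grip_force: 0.0
[ 0.4334 -0.0075  0.1885] [ 9.962e-01 -8.720e-02 -2.000e-04 -0.000e+00]
```

```bash
python3 -m pendant '[[[0,0,0],[0,-1,-20],-1],[[0,0,0],[0,-1,-55],-1],[[0,0,0],[0,-1,-90],-1],[[0,0,0],[0,-1,-112],-1],[[0,0,0],[0,-1,-120],-1],[[0,0,0],[0,-1,-122],-1],[[0,0,0],[0,-1,-122],-1],[[0,0,0],[0,-1,-122],-1],[[0,0,0],[0,-1,-122],0],[[0,0,0],[0,-1,-122],1]]' && python3 -m pendant '[[[0,0,0],[0,0,0],1],[[0,0,0],[0,0,0],1],[[0,0,0],[0,0,0],1],[[0,0,0],[0,0,0],1],[[0,0,0],[0,0,0],1],[[0,0,0],[0,0,0],1],[[0,0,0],[0,0,0],1],[[0,0,0],[0,0,0],1]]'
```

```text
time_s: 37.25
tcp_pos: [0.4344, -0.0093, 0.0674]
orientation: [0.996, -0.089, 0.001, 0.0]
contact_force: [-0.5, -0.8, -0.4]
opening: 0.0781
grip_force: 0.0
time_s: 38.05
tcp_pos: [0.4337, -0.009, 0.0666]
orientation: [0.996, -0.089, -0.0, -0.0]
contact_force: [0.2, 0.3, -0.7]
opening: 0.0456
grip_force: 29.9
```

```bash
python3 -m pendant '[[[0,0,0],[0,0,10],1],[[0,0,0],[0,0,30],1],[[0,0,0],[0,0,60],1],[[0,0,0],[0,-10,78],1],[[0,0,0],[-1,-35,80],1],[[0,0,0],[-3,-70,80],1],[[0,0,0],[-4,-105,80],1],[[0,0,0],[-6,-140,80],1],[[0,0,0],[-7,-175,80],1],[[0,0,0],[-8,-205,80],1]]' && python3 -m pendant '[[[0,0,0],[-1,-30,0],1],[[0,0,0],[-2,-45,0],1],[[0,0,0],[-2,-51,0],1],[[0,0,0],[-2,-51,0],1],[[0,0,0],[-2,-51,0],1]]'; python3 - <<'E'
from h import *
s=ctrl.get_state(); print(np.round(s["tcp_pos"],4),np.round(s["orientation"],4),s["grip_force"])
p=ctrl.camera("scene"); save(p,"s9.png"); P=cloud(p); X,Y,Z=P[...,0],P[...,1],P[...,2]
from scipy.optimize import least_squares
t=s["tcp_pos"]; m=(np.hypot(X-t[0],Y-t[1])<.04)&(Z<t[2]-.015)&(Z>.085); q=P[m]
print(len(q),least_squares(lambda c:np.hypot(q[:,0]-c[0],q[:,1]-c[1])-.023,t[:2],loss="soft_l1",f_scale=.002).x)
E
```

```text
time_s: 39.05
tcp_pos: [0.4253, -0.2159, 0.1472]
orientation: [0.996, -0.089, 0.0, 0.0]
contact_force: [0.5, -0.0, -1.5]
opening: 0.0458
grip_force: 29.9
time_s: 39.55
tcp_pos: [0.4237, -0.2639, 0.1465]
orientation: [0.996, -0.089, -0.0, -0.0]
contact_force: [-0.1, 0.7, -1.7]
opening: 0.0457
grip_force: 29.9
[ 0.4237 -0.2639  0.1465] [ 9.961e-01 -8.850e-02 -2.000e-04 -4.000e-04] 29.943948090076447
274 [ 0.42132821 -0.26475546]
```

```bash
python3 -m pendant '[[[0,0,0],[1,-1,-15],1],[[0,0,0],[1,-1,-38],1],[[0,0,0],[1,-1,-58],1],[[0,0,0],[1,-1,-70],1],[[0,0,0],[1,-1,-76],1],[[0,0,0],[1,-1,-79],1],[[0,0,0],[1,-1,-80],1],[[0,0,0],[1,-1,-80],1],[[0,0,0],[1,-1,-80],1],[[0,0,0],[1,-1,-81],1]]' && python3 -m pendant '[[[0,0,0],[0,0,0],1],[[0,0,0],[0,0,0],0],[[0,0,0],[0,0,0],-1],[[0,0,0],[0,0,0],-1],[[0,0,0],[0,0,0],-1],[[0,0,0],[0,0,0],-1],[[0,0,0],[0,0,0],-1],[[0,0,0],[0,0,0],-1],[[0,0,0],[0,0,10],-1],[[0,0,0],[0,0,40],-1]]' && python3 -m pendant '[[[0,0,0],[0,0,40],-1],[[0,0,0],[0,0,75],-1],[[0,0,0],[15,15,85],-1],[[0,0,0],[45,50,85],-1],[[0,0,0],[75,85,85],-1],[[0,0,0],[105,120,85],-1],[[0,0,0],[135,158,85],-1],[[0,0,0],[163,195,85],-1],[[0,0,0],[185,220,85],-1],[[0,0,0],[197,232,85],-1]]' && python3 -m pendant '[[[0,0,0],[0,0,0],-1],[[0,0,0],[0,0,0],-1]]'; python3 - <<'E'
from h import *
s=ctrl.get_state(); print(np.round(s["tcp_pos"],4),np.round(s["orientation"],4))
p=ctrl.camera("scene"); save(p,"s10.png")
E
```

```text
time_s: 40.6
tcp_pos: [0.4253, -0.2666, 0.0665]
orientation: [0.996, -0.089, 0.001, 0.0]
contact_force: [0.0, 2.1, 9.0]
opening: 0.0455
grip_force: 30.0
time_s: 41.6
tcp_pos: [0.4229, -0.2644, 0.1039]
orientation: [0.996, -0.089, -0.002, -0.002]
contact_force: [0.3, 0.0, -0.3]
opening: 0.0917
grip_force: 0.0
time_s: 42.6
tcp_pos: [0.6231, -0.0313, 0.1914]
orientation: [0.996, -0.088, 0.0, -0.0]
contact_force: [0.5, -0.8, -0.0]
opening: 0.0917
grip_force: 0.0
time_s: 42.8
tcp_pos: [0.6215, -0.0344, 0.191]
orientation: [0.996, -0.089, -0.0, 0.0]
contact_force: [0.1, -0.5, 0.2]
opening: 0.0919
grip_force: 0.0
[ 0.6215 -0.0344  0.191 ] [ 9.961e-01 -8.880e-02 -0.000e+00  2.000e-04]
```

View pics/s10.png

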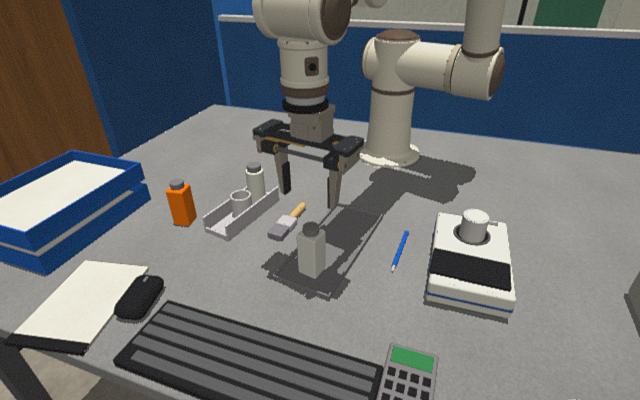

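The round bottle (255,182) and the cup (240,203) stand in the rack. The square bottle, at (311,250) on the tray, is the last one.

```bash
python3 -m pendant '[[[0,0,0],[0,2,-20],-1],[[0,0,0],[0,2,-55],-1],[[0,0,0],[0,2,-90],-1],[[0,0,0],[0,2,-112],-1],[[0,0,0],[0,2,-122],-1],[[0,0,0],[0,2,-125],-1],[[0,0,0],[0,2,-125],-1],[[0,0,0],[0,2,-125],-1],[[0,0,0],[0,2,-125],0],[[0,0,0],[0,2,-125],1]]' && python3 -m pendant '[[[0,0,0],[0,0,0],1],[[0,0,0],[0,0,0],1],[[0,0,0],[0,0,0],1],[[0,0,0],[0,0,0],1],[[0,0,0],[0,0,0],1],[[0,0,0],[0,0,0],1],[[0,0,0],[0,0,0],1],[[0,0,0],[0,0,0],1]]' && python3 -m pendant '[[[0,0,0],[0,0,10],1],[[0,0,0],[0,0,30],1],[[0,0,0],[0,0,60],1],[[0,0,0],[-3,-10,78],1],[[0,0,0],[-11,-35,80],1],[[0,0,0],[-22,-70,80],1],[[0,0,0],[-33,-105,80],1],[[0,0,0],[-44,-140,80],1],[[0,0,0],[-54,-175,80],1],[[0,0,0],[-64,-205,80],1]]' && python3 -m pendant '[[[0,0,0],[-9,-30,0],1],[[0,0,0],[-14,-44,0],1],[[0,0,0],[-15,-49,0],1],[[0,0,0],[-15,-49,0],1],[[0,0,0],[-15,-49,0],1]]'; python3 - <<'E'
from h import *
s=ctrl.get_state(); print(np.round(s["tcp_pos"],4),np.round(s["orientation"],4),s["grip_force"])
p=ctrl.camera("scene"); print(ctrl.spot_point(p,"square_bottle_mid")[:2])
E
```

```text
time_s: 43.85
tcp_pos: [0.6224, -0.0322, 0.0667]
orientation: [0.996, -0.089, 0.001, 0.0]
contact_force: [0.5, -0.1, 0.2]
opening: 0.0781
grip_force: 0.0
time_s: 44.65
tcp_pos: [0.6217, -0.0321, 0.0655]
orientation: [0.996, -0.089, -0.0, 0.0]
contact_force: [-0.3, -1.0, -0.1]
opening: 0.0438
grip_force: 29.8
time_s: 45.65
tcp_pos: [0.5571, -0.2388, 0.1462]
orientation: [0.996, -0.089, 0.0, 0.0]
contact_force: [-0.7, 0.5, -1.9]
opening: 0.044
grip_force: 29.8
time_s: 46.15
tcp_pos: [0.5431, -0.2848, 0.1455]
orientation: [0.996, -0.088, -0.0, -0.0]
contact_force: [0.0, 1.2, -2.3]
opening: 0.0441
grip_force: 29.8
[ 0.5431 -0.2848  0.1455] [ 9.961e-01 -8.840e-02 -1.000e-04 -4.000e-04] 29.765930771827698
[{'at': [0.543, -0.2829, 0.1587], 'score': 0.89}, {'at': [0.5553, -0.4046, 0.0766], 'score': 0.59}]
```

```bash
python3 -m pendant '[[[0,0,0],[-1,-1,-15],1],[[0,0,0],[-1,-1,-38],1],[[0,0,0],[-1,-1,-58],1],[[0,0,0],[-1,-1,-70],1],[[0,0,0],[-1,-1,-76],1],[[0,0,0],[-1,-1,-79],1],[[0,0,0],[-1,-1,-80],1],[[0,0,0],[-1,-1,-80],1],[[0,0,0],[-1,-1,-80],1],[[0,0,0],[-1,-1,-80],1]]' && python3 -m pendant '[[[0,0,0],[0,0,0],1],[[0,0,0],[0,0,0],0],[[0,0,0],[0,0,0],-1],[[0,0,0],[0,0,0],-1],[[0,0,0],[0,0,0],-1],[[0,0,0],[0,0,0],-1],[[0,0,0],[0,0,0],-1],[[0,0,0],[0,0,0],-1],[[0,0,0],[0,0,10],-1],[[0,0,0],[0,0,40],-1]]' && python3 -m pendant '[[[0,0,0],[0,0,40],-1],[[0,0,0],[0,0,80],-1],[[0,0,0],[0,20,110],-1],[[0,0,0],[-20,60,120],-1],[[0,0,0],[-50,95,120],-1],[[0,0,0],[-80,130,120],-1],[[0,0,0],[-105,160,120],-1],[[0,0,0],[-120,175,120],-1],[[0,0,0],[-120,175,120],-1],[[0,0,0],[-120,175,120],-1]]'; python3 - <<'E'
from h import *
a=dict(round=(.424,-.265,.035,.107,.135),sq=(.542,-.286,.035,.107,.135),cup=(.484,-.275,.04,.052,.075),std=(.467,.27,.04,.1,.125))
for n in("top","scene"):
  p=ctrl.camera(n); save(p,n+"11.png")
  for f,p in(("before",dict(np.load("/tmp/%s.npz"%n))),("after",p)):
   P=cloud(p); X,Y,Z=P[...,0],P[...,1],P[...,2]
   for nm,b in a.items():
    if f=="before" and nm in("cup","std"): continue
    m=(np.hypot(X-b[0],Y-b[1])<b[2])&(Z>b[3])&(Z<b[4])
    print(n,f,nm,m.sum(),[np.round(v,1) for v in cv2.minAreaRect((P[m][:,:2]*1000).astype(np.float32))] if m.any() else '', np.round(np.median(Z[m]),4))
E
```

```text
time_s: 47.25
tcp_pos: [0.5421, -0.2874, 0.0663]
orientation: [0.996, -0.089, 0.001, 0.0]
contact_force: [-0.1, 0.9, -2.1]
opening: 0.0443
grip_force: 29.8
time_s: 48.25
tcp_pos: [0.5397, -0.2855, 0.1033]
orientation: [0.996, -0.089, -0.003, -0.002]
contact_force: [-0.7, -0.1, -0.9]
opening: 0.092
grip_force: 0.0
time_s: 49.25
tcp_pos: [0.4223, -0.1125, 0.2265]
orientation: [0.996, -0.089, 0.001, 0.001]
contact_force: [1.1, -0.6, -0.2]
opening: 0.0922
grip_force: 0.0
top before round 253 [array([ 423.9, -264.5]), array([35.3, 35.8]), np.float64(76.4)] 0.1191
top before sq 198 [array([ 543.3, -286.4]), array([36.6, 32.2]), np.float64(0.3)] 0.1189
top after round 107 [array([ 422.9, -278.2]), array([18.1, 34.1]), np.float64(80.8)] 0.1192
top after sq 206 [array([ 542.5, -289. ]), array([32.9, 33.4]), np.float64(24.0)] 0.1194
top after cup 169 [array([ 490. , -280.8]), array([51.3, 62.8]), np.float64(74.1)] 0.0607
top after std 473 [array([467.3, 268.9]), array([50.9, 49.5]), np.float64(89.2)] 0.111
scene before round 149 [array([ 425.1, -263.1]), array([36.7, 35.5]), np.float64(35.1)] 0.1207
scene before sq 163 [array([ 543.7, -283.6]), array([36. , 32.7]), np.float64(85.3)] 0.1202
scene after round 149 [array([ 426.2, -265.5]), array([35.9, 35.9]), np.float64(35.7)] 0.1211
scene after sq 159 [array([ 545., -287.]), array([38.3, 35.4]), np.float64(10.4)] 0.1202
scene after cup 165 [array([ 475.2, -270.6]), array([58. , 45.8]), np.float64(35.3)] 0.0605
scene after std 417 [array([468.2, 271.2]), array([50.1, 50.7]), np.float64(17.5)] 0.1135
```

View pics/scene11.png

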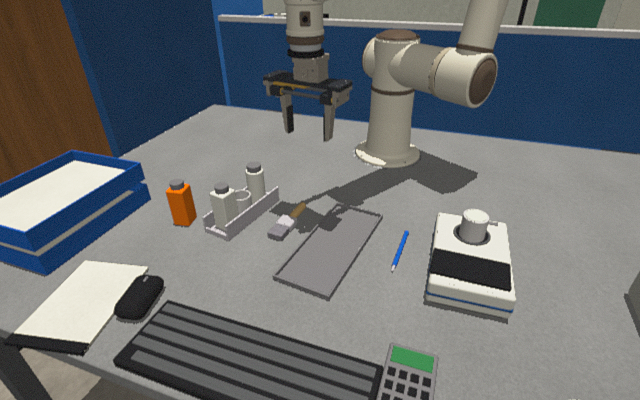

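All four stand upright in place: round bottle (255,180), square bottle (222,207), cup between them, standard in the well at (474,226). Both bottles are within about 4 mm of where they started, and the gripper is clear of everything.

```bash
python3 -m pendant '[[[0,0,0],[0,0,0],-1],[[0,0,0],[0,0,0],-1],[[0,0,0],[0,0,0],-1]]'; python3 -c "
from station import ctrl
print(ctrl.sign_off())"
```

```text
time_s: 49.65
tcp_pos: [0.4219, -0.1124, 0.2255]
orientation: [0.996, -0.089, -0.0, -0.0]
contact_force: [0.9, -0.4, -0.1]
opening: 0.0922
grip_force: 0.0
the job is handed in; nothing more can be done
None
```

I handed the job in at about 50 s with the standard in the well (about 3 mm off centre), the cup in the middle of the rack, and both bottles back within about 4 mm of where they started; the sign-off returned no verdict.

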